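# Seat a label holder behind the lip of a slide-shelf rail and hold it for clamping

### The arm

A 6-joint arm with a two-finger parallel gripper is mounted at the origin on the work surface. World frame = base frame: x ahead of the robot, y to its left, z up, the work surface at z = 0. Lengths are in m, angles in rad, forces in N, time in s.
With the tool pointing down it reaches from about 0.3 to 0.875 m from the base axis. Payload 6.4 kg.
Tool frame: the origin (TCP) lies on the centre line of the jaws, within the pads' length; the fingertips stand 25 mm ahead of it and the grasp point (between the pads) lies 6 mm ahead of it; z points along the fingers, y is the line along which they close (so a half turn about z gives the same grasp; the last joint's range is limited). The gripper opens to 85 mm and grips with 20 to 120 N. Pads are 22 mm wide; open, the fingers measure 114 mm over their backs; the gripper's body (76 mm by 85 mm) begins 54 mm behind the grasp point. The pads swing forward as they close: fully open they stand 13 mm farther back than shut.
Start: joints at [1.07, 0.181, 1.607, -0, 1.354, -0.206], TCP at [0.167, 0.55, 0.256] pointing down, gripper open.
Joint ranges: [-2.99, 2.99], [-0.89, 2.07], [0.3, 2.58], [-1.14, 4.28], [0, 2.63], [-3.12, 3.12]. Speed limits (rad/s): [2.57, 2.57, 3.01, 3.14, 3.14, 3.14].

### API

Orientations are given as a unit quaternion [w, x, y, z].
In Python, from bench import get_obs, camera, hand_in, spot_in gives the robot as it stands.
- The arm moves only by the shell command python3 -m jog 'ROWS'. ROWS is JSON, one flat list of numbers, 7 for each row, row after row: the shift along the tool's x, y, z in m, then the turn, a rotation vector about the tool's x, y, z in rad, then the closure, from 0 (fully open) to 1 (shut). A call has 1 to 20 rows; each row is the pose to reach, as a shift and turn from the pose commanded when the call began, along the tool's axes at that moment; what a row does not reach only later rows make up. A row lasts 1/8 s, in which the tool goes at most 62.5 mm and 10.7 degrees, less where a joint would pass 70% of its speed; a pose out of reach is approached as far as the arm can. A call with a gripper value outside its range is refused whole. The fingers move at their own pace and stop on an object; the grip force is fixed at half the most. Time passes only in rows, so rows that repeat a pose let the fingers close. It gives the time, the measured TCP pose, the force, the opening and the grip force at its end, in the units of the state.
- get_obs(): the state, without advancing time (a new reading comes with each control period).
- camera(name): name is "side" or "top"; returns a dict with "frame" (384x512x3 uint8, red, green, blue), "mtx" (3x3 intrinsics, pixels), "distortion" ([k1, k2, p1, p2, k3] as OpenCV has them; the pictures are not rectified), "extrinsics" (4x4, takes a point from camera to world coordinates). Camera axes: x right, y up, looking along -z (the intrinsics and any distortion apply to the point x, -y, -z); pixel columns grow to the right and rows downward; lengths in m; the calibration is good to about 2 mm. A picture is of the moment at which its call begins. There is no depth.
- hand_in(): hands the job in; it is judged then, once.
Trained networks look in a picture, given as the dict that the camera call returned (one of the last four; its "shot" number tells which), for a name from the list of things; names that differ only in an ending like _2 or _b are one class to them, and where a whole thing is asked for, a point or a joint stands for the part that bears it (a point fixed in the world has none). Each returns a list of dicts, best first, with "confidence" (0 to 1); they miss things now and then, are a little off and sometimes report something else, mostly with a low value. They report only what shows in the picture. A call takes as long as a camera call. They do not tell look-alikes from the thing itself.
- spot_in(picture, name): "xyz" ([x, y, z] in m, in world coordinates, good to about 4 mm: the middle of the surface that is visible of it).
The state is a dict: "time_s": time; "q": joint angles; "dq": joint speeds; "joint_efforts": joint torques, N m; "eef_pos": TCP position; "eef_rot": TCP orientation; "wrist_force": force on the tool from outside, world axes, zero at the start; "torque": the same for the moment, N m; "opening": opening from 0.0 (shut) to 1.0 (fully open); "grasp_force": force on a finger pad.
Only numpy, scipy, OpenCV 4.12 (cv2) and the standard library are available. Lean on these libraries where they do the work, as an engineer would, in place of code of your own. Each camera call takes 0.05 s, during which the arm holds its last target. There are 200 camera calls.

### The job

Take the label holder that leans against the slide box, stand it upright on its long thin edge in the rail on the front of the steel shelf, between the lip and the shelf face, near the middle of the rail, with its card facing out. Ease it down behind the lip until you feel it fully home, then finish while still gripping it, pressing it firmly both down onto the rail's floor and flat back against the shelf face, so that I can tighten the clamp screws. Leave the slide box, the bottle and the screwdriver where they are.

Things in the scene. Friction and masses are not known exactly. Their poses are not given: they have to be found in the camera images.
- holder: Label holder, flat frame 106 x 74 x 8 mm, 120 g: aluminium border and white card in front, plain black back. Origin: centre of its long bottom edge, mid thickness. z runs up the 74 mm, y along the 106 mm, x through the thickness from card (-4 mm) to back (+4 mm). It leans on the slide box 26 degrees off vertical, back on the box's top edge, card away from the box; upper 40 mm free on both sides.
- holder_card (a point): Centre of the holder's front (card) face, 37 mm above its bottom edge; axes as the holder's.
- rail: Fixed J-shaped aluminium rail, 130 mm long. Origin: mid length, top of its floor, in the plane of the shelf face. x into the shelf, y along, z up. Channel x = -12 to 0 mm; lip 2.5 mm thick, 14 mm high, then flared outwards up to z = 20 mm, x = -18 mm. Two clamp-screw heads in front of the lip at y = +-40 mm, out to x = -27 mm, clear of the channel. The shelf face reaches z = 43 mm.
- shelf: White steel bench-top shelf, fixed, 220 x 460 mm, board top 90 mm above the bench. Origin: on the bench under its centre. x points from the front face (x = -110 mm) to the back, y along it. The rail sits somewhere along the front face, its floor 47 mm above the bench. The board behind the rail is empty; small slide boxes stand fixed at its ends, over 100 mm behind the front face.
- slide_box: Grey slide box lying flat, 175 x 208 x 30 mm, 0.9 kg, loose; origin under its centre. The holder leans on its +x side (175 mm is along x).
- oil_bottle: Amber bottle, 32 mm diameter, 75 mm high, loose; origin under its centre.
- screwdriver: Screwdriver 160 mm long, loose, lying on the bench along its own x, black handle towards -x; origin under it.
Mind the look-alikes: they are no part of the job. Of the things that look like the holder, the smallest one is meant.

How it is judged:
On the way, in this order (a step that is already met when the one before it is completed fails the run):
1. the holder is lifted off the bench by the gripper (height (world z) of holder above 0.03 m and contact force between the fingers and holder above 1 N), for 0.2 s.
2. the holder stands upright behind the lip, down on the rail's floor (z of holder in the frame of rail between -0.003 and 0.004 m and x of holder in the frame of rail between -0.0115 and 0 m and angle between holder's own z axis and vertical below 0.15 rad), for 0.2 s.
At the end, for the whole second after the job is handed in: Still gripped and at rest: upright and square within 3.4 degrees, bottom within 3 mm of the rail's floor, back within 2.5 mm of the shelf face, within 15 mm of the rail's middle, card outwards, pressed with over 2 N against the shelf face and over 3 N onto the rail (z of holder in the frame of rail between -0.003 and 0.003 m and x of holder in the frame of rail between -0.0065 and -0.002 m and y of holder in the frame of rail between -0.015 and 0.015 m and x of holder_card in the frame of rail below -0.005 m and angle between holder's own z axis and vertical below 0.06 rad and angle between the x axis of holder and the x axis of rail, either way round below 0.06 rad and contact force between holder and shelf above 2 N and contact force between holder and rail above 3 N and contact force between the fingers and holder above 3 N and linear speed of holder below 0.01 m/s); the arm keeps its last pose, push and grip.
It fails at once if the slide box that the holder leans on is shoved more than 30 mm (distance of slide_box from where it was at the start of the episode above 0.03 m).
It fails at once if the bottle or the screwdriver is shoved more than 30 mm (distance of any of oil_bottle, screwdriver from where it was at the start of the episode above 0.03 m).
It also fails if it takes over 42 s, if anything falls off the work surface, if the arm or the gripper's body presses on something with over 40 N, if the wrist force passes 120 N, or if a joint passes its speed limit or range.

## Working session

There is one attempt and no reset: what is moved stays moved. The work goes in short steps, Python scripts to look and compute and a shell command to move; the robot and the scene stay as the last step left them, time stands still between calls to the robot, and variables do not carry over. Pictures are saved under pics/ and viewed, at most 10 in all, crops included, and the job is handed in when it is done.

```bash
mkdir -p pics; ls; python3 - <<'E'
from bench import *
import cv2,pickle
o=get_obs();print(o)
P={}
for n in("side","top"):
    p=camera(n);P[n]=p;cv2.imwrite(f"pics/{n}0.png",cv2.cvtColor(p["frame"],4))
    for t in("holder","rail","shelf","slide_box","oil_bottle","screwdriver"):
        for d in spot_in(p,t):print(n,t,[round(float(v),3) for v in d["xyz"]],round(d["confidence"],2))
pickle.dump(P,open("p0.pkl","wb"))
for n in P:print(P[n]["mtx"],P[n]["distortion"],P[n]["extrinsics"])
E
```

```text
pics
{'time_s': 0.0, 'q': array([ 1.06967933e+00,  1.81528445e-01,  1.60802032e+00,  1.08135235e-05,
        1.35378600e+00, -2.06362806e-01]), 'dq': array([ 0.00172418,  0.00131583, -0.00087796, -0.00136267,  0.00173082,
        0.000928  ]), 'joint_efforts': array([ 1.16749445e-03, -4.44893861e+01, -3.51326108e+01, -1.39424951e-04,
        9.08457820e-03,  3.39710340e-06]), 'eef_pos': array([0.16680457, 0.54974072, 0.25538524]), 'eef_rot': array([-3.06693089e-04,  1.46845269e-01,  9.89159091e-01, -8.15294133e-04]), 'wrist_force': array([0.03333982, 0.25671361, 0.9384331 ]), 'torque': array([ 0.00978583, -0.05337159, -0.02212742]), 'grasp_force': 0.0, 'opening': 1.0021481849303375}
side holder [0.816, -0.169, 0.014] 0.76
side holder [0.607, -0.302, 0.013] 0.66
side shelf [0.514, 0.397, 0.086] 0.88
side shelf [0.588, -0.117, 0.053] 0.35
side slide_box [0.535, -0.03, 0.033] 0.81
side oil_bottle [0.692, -0.072, 0.037] 0.61
side screwdriver [0.638, 0.104, 0.021] 0.84
top holder [0.59, -0.131, 0.049] 0.85
top holder [0.815, -0.175, 0.013] 0.63
top rail [0.489, 0.224, 0.05] 0.97
top shelf
[... 276 characters left out ...]
]
 [  0.           0.           1.        ]] [-0.02941926  0.          0.          0.          0.        ] [[-0.99729571  0.04944887 -0.05436985  0.58113131]
 [-0.0731472  -0.59613949  0.79954187  0.73868018]
 [ 0.00712443  0.80135668  0.5981444   0.55587359]
 [ 0.          0.          0.          1.        ]]
[[423.51291472   0.         265.09451962]
 [  0.         423.51291472 196.8014842 ]
 [  0.           0.           1.        ]] [-0.0037546  0.         0.         0.         0.       ] [[ 0.01278568  0.99696957 -0.07673469  0.56253459]
 [-0.99983523  0.01373586  0.01186763  0.06435102]
 [ 0.01288569  0.07657031  0.99698092  0.94874548]
 [ 0.          0.          0.          1.        ]]
```

View pics/top0.png

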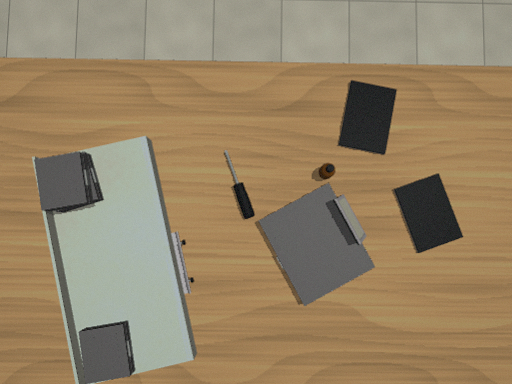

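View pics/side0.png

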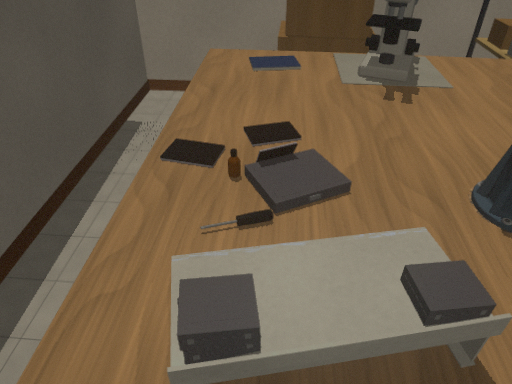

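The top view shows the rail with two screws at about (181,262), on the shelf's right edge. The small holder leans on the slide box at about (348,218). The two black look-alikes lie flat at (367,117) and (428,212). I'll enlarge both regions to pick corners.

```bash
python3 - <<'E'
import cv2,numpy as np
t=cv2.imread("pics/top0.png");s=cv2.imread("pics/side0.png")
r=lambda im,x,y,w,h,k:cv2.resize(im[y:y+h,x:x+w],None,fx=k,fy=k,interpolation=cv2.INTER_CUBIC)
a=r(t,310,180,70,75,8) ; b=r(t,150,220,60,75,4); c=r(s,235,135,75,40,4)
im=np.zeros((600,800+60,3),np.uint8)[:, :800].copy()
im[:a.shape[0],:560]=a; im[:300,560:800]=b; im[300:460,500:800]=c
cv2.imwrite("pics/crop0.png",im)
E
```

```text
(no output)
```

View pics/crop0.png

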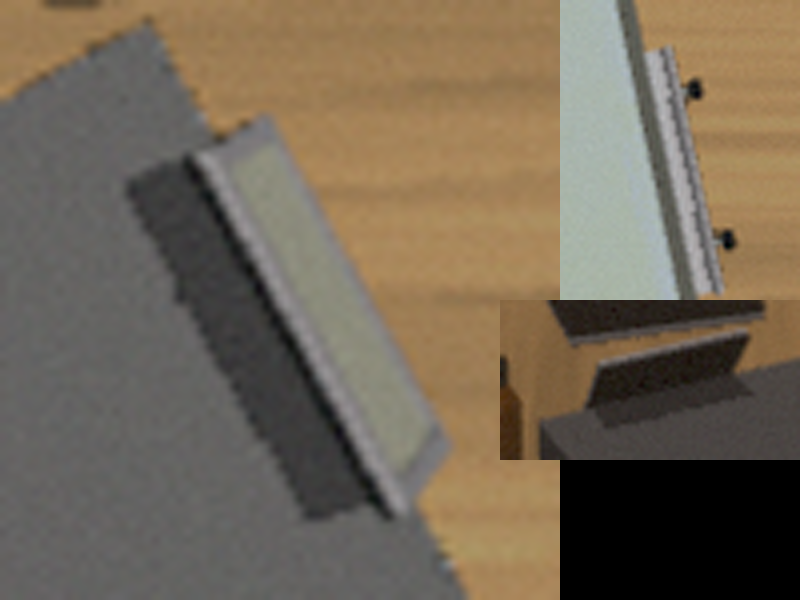

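```bash
cat > geo.py <<'E'
import numpy as np,cv2,pickle
from scipy.optimize import least_squares
from scipy.spatial.transform import Rotation as R
def proj(p,X):
    E=np.linalg.inv(p["extrinsics"]);X=np.atleast_2d(X)@E[:3,:3].T+E[:3,3]
    return cv2.projectPoints(X*[1,-1,-1],np.zeros(3),np.zeros(3),p["mtx"],np.array(p["distortion"]))[0][:,0]
def crop(pts,ox,oy,k,px=0,py=0): # crop-picture pixel -> image pixel
    return (np.array(pts,float)-[px,py]+.5)/k-.5+[ox,oy]
def holderT(v,tilt=np.radians(26)): # v=x,y,yaw of holder x axis (horizontal)
    Rm=R.from_euler("zy",[v[2],tilt]).as_matrix()
    return Rm,np.array([v[0],v[1],.004*np.sin(tilt)])
E
python3 - <<'E'
from geo import *
P=pickle.load(open("p0.pkl","rb"));T=P["top"];S=P["side"]
hp=np.array([[-4,53,0],[-4,-53,0],[4,53,74],[4,-53,74]])*1e-3
# yaw ~118deg: holder y axis yaw 208deg -> -x world => lower in top image; so +y end is lower in top picture
ob_t=crop([(452,447),(272,115),(392,520),(190,155)],310,180,8)
ob_s=crop([(748,340),(600,370)],235,135,4,500,300)
def f(v,side=True,split=False):
    Rm,t=holderT(v);X=hp@Rm.T+t
    a=(proj(T,X)-ob_t);b=(proj(S,X[2:])-ob_s)
    return np.concatenate([a.ravel(),b.ravel()*side])
for s in(1,0):
    r=least_squares(lambda v:f(v,s),[.59,-.13,2.06]);print("holder",r.x,np.degrees(r.x[2]),f(r.x).round(1))
# rail
rp=np.array([[-18,-65,20],[-18,65,20],[0,-65,0],[0,65,0]])*1e-3
# rail y axis yaw ~ 187deg -> -x world => lower in picture is +y
ob=crop([(672,46),(722,292),(647,52),(697,296)],150,220,4,560,0)
edge=crop([(618,2),(674,296)],150,220,4,560,0)
def g(v):
    Rm=R.from_euler("z",v[2]).as_matrix();t=np.array([v[0],v[1],.047])
    a=proj(T,rp@Rm.T+t)-ob
    L=proj(T,np.array([[0,-.09,.043],[0,.09,.043]])@Rm.T+t);d=L[1]-L[0];n=np.array([-d[1],d[0]])/np.hypot(*d)
    return np.concatenate([a.ravel(),(edge-L[0])@n])
r=least_squares(g,[.49,.23,1.7]);print("rail",r.x,np.degrees(r.x[2]),g(r.x).round(1))
E
```

```text
holder [ 0.5667502  -0.12860086  1.9402348 ] 111.16726512063035 [ -7.7  13.1  -6.3  14.6   3.9  -9.4   6.2  -6.   -6.9 -10.8  -5.5   2.3]
holder [ 0.57242452 -0.13019372  1.97637812] 113.23812522871592 [ -6.2  10.1  -6.4  12.3   5.5 -12.5   6.2  -8.2  -9.3 -11.5  -7.4   2.1]
rail [0.48978072 0.23691231 1.79680116] 102.94912325057543 [ 0.1 -0.3  0.   0.5 -0.2  0.  -0.6 -0.1  0.   0.7]
```

```bash
sed -i 's/"zy"/"ZY"/' geo.py; python3 - <<'E'
from geo import *
P=pickle.load(open("p0.pkl","rb"));T=P["top"];S=P["side"]
hp=np.array([[-4,53,0],[-4,-53,0],[4,53,74],[4,-53,74]])*1e-3
ob_t=crop([(452,447),(272,115),(392,520),(190,155)],310,180,8)
ob_s=crop([(748,340),(600,370)],235,135,4,500,300)
def f(v,side=1):
    Rm,t=holderT(v);X=hp@Rm.T+t
    return np.concatenate([(proj(T,X)-ob_t).ravel(),(proj(S,X[2:])-ob_s).ravel()*side])
for s in(1,0):
    r=least_squares(lambda v:f(v,s),[.59,-.13,2.06]);print("holder",r.x,np.degrees(r.x[2]),f(r.x).round(1))
Rm,t=holderT(least_squares(f,[.59,-.13,2.06]).x)
# tool: y=holder x, z=-holder z, x=y cross z = -holder y... 
Rt=np.c_[np.cross(Rm[:,0],-Rm[:,2]),Rm[:,0],-Rm[:,2]]
tcp=t+Rm@[0,0,.076]
from bench import get_obs
o=get_obs();w=o["eef_rot"];R0=R.from_quat(np.r_[w[1:],w[0]]).as_matrix();p0=o["eef_pos"]
for d in(.10,.076): 
  pass
for h in(.176,.076): print("shift",(R0.T@(t+Rm@[0,0,h]-p0)).round(4),"world",(t+Rm@[0,0,h]).round(4))
print("turn",R.from_matrix(R0.T@Rt).as_rotvec().round(4),"\n",Rt.round(3))
E
```

```text
holder [ 0.59737793 -0.14560567  2.06812289] 118.49471297867713 [ 0.4 -0.2  0.2 -0.7 -1.2 -0.  -0.2  0.5  0.2 -1.4  0.2 -0.5]
holder [ 0.5972773  -0.14600341  2.07292957] 118.77011584572948 [ 0.6 -0.3  0.3 -0.6 -0.8  0.  -0.   0.7  0.3 -1.5  0.4 -0.6]
shift [-0.559  -0.4866  0.0964] world [ 0.5606 -0.0778  0.1599]
shift [-0.5902 -0.5174  0.1862] world [ 0.5815 -0.1163  0.0701]
turn [ 0.4297 -0.1796 -0.7782] 
 [[-0.879 -0.429  0.209]
 [-0.477  0.79  -0.385]
 [ 0.    -0.438 -0.899]]
```

```bash
python3 -m jog '[-0.05,-0.04,0,0,0,-0.1,0, -0.1,-0.085,0,0.05,0,-0.2,0.3, -0.15,-0.13,0,0.1,-0.05,-0.35,0.69, -0.2,-0.17,0,0.15,-0.07,-0.45,0.69, -0.25,-0.215,0,0.2,-0.1,-0.55,0.69, -0.3,-0.26,0.01,0.25,-0.12,-0.65,0.69, -0.35,-0.3,0.02,0.3,-0.15,-0.7,0.69, -0.4,-0.345,0.03,0.35,-0.17,-0.75,0.69, -0.45,-0.39,0.05,0.43,-0.18,-0.778,0.69, -0.5,-0.43,0.07,0.43,-0.18,-0.778,0.69, -0.53,-0.46,0.085,0.43,-0.18,-0.778,0.69, -0.559,-0.4866,0.0964,0.4297,-0.1796,-0.7782,0.69, -0.559,-0.4866,0.0964,0.4297,-0.1796,-0.7782,0.69, -0.559,-0.4866,0.0964,0.4297,-0.1796,-0.7782,0.69, -0.559,-0.4866,0.0964,0.4297,-0.1796,-0.7782,0.69]'; python3 - <<'E'
from bench import *
from geo import *
o=get_obs();print(o);w=o["eef_rot"];R0=R.from_quat(np.r_[w[1:],w[0]]).as_matrix()
Rm,t=holderT([.5973,-.1458,2.0705])
Rt=np.c_[np.cross(Rm[:,0],-Rm[:,2]),Rm[:,0],-Rm[:,2]]
print("err",(R0.T@(t+Rm@[0,0,.076]-o["eef_pos"])).round(4),R.from_matrix(R0.T@Rt).as_rotvec().round(4))
a=[cv2.cvtColor(camera(n)["frame"],4) for n in("side","top")]
im=np.hstack([cv2.resize(a[0][60:210,180:360],None,fx=2.2,fy=2.2),cv2.resize(a[1][130:280,270:450],None,fx=2.2,fy=2.2)])
cv2.imwrite("pics/pre.png",im)
E
```

```text
time_s: 2.58
eef_pos: [0.5604, -0.0766, 0.1603]
eef_rot: [0.056, -0.24, 0.944, -0.218]
wrist_force: [0.7, 0.0, 0.6]
opening: 0.313
grasp_force: 0.0
{'time_s': 2.575, 'q': array([-0.16475855,  0.17117017,  1.89727659, -0.48160592,  0.84116297,
       -1.95140321]), 'dq': array([ 0.00773006, -0.00512216,  0.00064162, -0.00141337, -0.0014125 ,
       -0.00032423]), 'joint_efforts': array([-6.38753939e-01, -3.95170534e+01, -3.12041831e+01, -1.46338776e+00,
       -7.69694913e-01,  2.98471823e-03]), 'eef_pos': array([ 0.5604073 , -0.07663033,  0.16033387]), 'eef_rot': array([ 0.05573032, -0.24043479,  0.94421643, -0.21803802]), 'wrist_force': array([0.70825328, 0.03950343, 0.56424672]), 'torque': array([ 0.2054908 ,  0.15727862, -0.05044741]), 'grasp_force': 0.0, 'opening': 0.31276564022140846}
err [ 0.0008 -0.0009  0.1009] [-0.0002 -0.0001 -0.001 ]
```

View pics/pre.png

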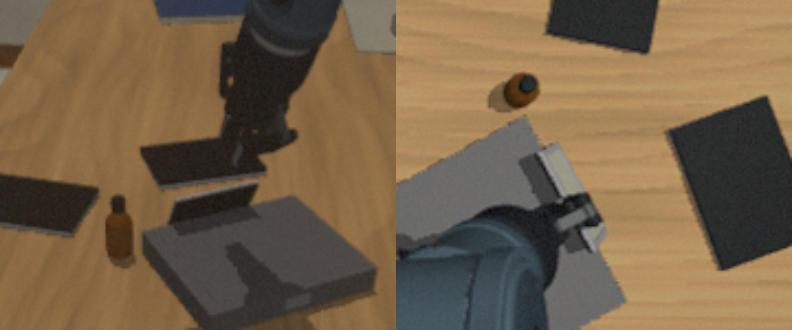

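The gripper is lined up above the holder, with its jaws straddling the top edge at about (575,215) in the right-hand crop. I'll descend along the tool axis.

```bash
python3 -m jog '[0,0,0.03,0,0,0,0.69, 0,0,0.055,0,0,0,0.69, 0.001,-0.001,0.075,0,0,0,0.69, 0.001,-0.001,0.085,0,0,0,0.69, 0.001,-0.001,0.085,0,0,0,0.69]' && python3 -m jog '[0,0,0.008,0,0,0,0.69, 0,0,0.0155,0,0,0,0.69, 0,0,0.0155,0,0,0,0.69]'
```

```text
time_s: 3.3
eef_pos: [0.5777, -0.1114, 0.0837]
eef_rot: [0.055, -0.24, 0.944, -0.218]
wrist_force: [-0.7, 0.0, -0.9]
opening: 0.312
grasp_force: 0.0
time_s: 3.68
eef_pos: [0.5808, -0.1179, 0.0695]
eef_rot: [0.055, -0.24, 0.944, -0.218]
wrist_force: [0.1, 0.4, -0.1]
opening: 0.311
grasp_force: 0.0
```

```bash
python3 -m jog '[0,0,0,0,0,0,0.85, 0,0,0,0,0,0,1, 0,0,0,0,0,0,1, 0,0,0,0,0,0,1, 0,0,0,0,0,0,1]'; python3 -m jog '[0,0,-0.02,0,0,0,1, 0,-0.01,-0.05,0,0,0,1, 0,-0.03,-0.09,0,0,0,1, 0,-0.05,-0.14,0,0,0,1, 0,-0.05,-0.14,0,0,0,1]'; python3 - <<'E'
from bench import *
from geo import *
P={n:camera(n) for n in("side","top")};pickle.dump(P,open("p1.pkl","wb"))
o=get_obs();pickle.dump(o,open("o1.pkl","wb"));print(o["eef_pos"],o["eef_rot"])
a=[cv2.cvtColor(P[n]["frame"],4) for n in P]
im=np.hstack([cv2.resize(a[0][60:210,180:310],None,fx=3,fy=3),cv2.resize(a[1][150:300,270:400],None,fx=3,fy=3)])
cv2.imwrite("pics/lift.png",im)
E
```

```text
time_s: 4.3
eef_pos: [0.5811, -0.1178, 0.07]
eef_rot: [0.055, -0.24, 0.944, -0.218]
wrist_force: [0.2, -0.3, -0.8]
opening: 0.082
grasp_force: 62.0
time_s: 4.92
eef_pos: [0.5764, -0.1038, 0.2238]
eef_rot: [0.06, -0.239, 0.944, -0.22]
wrist_force: [0.3, 0.1, -2.2]
opening: 0.081
grasp_force: 62.2
[ 0.57319775 -0.10326812  0.21797171] [ 0.05568242 -0.23963833  0.94439401 -0.21815796]
```

View pics/lift.png

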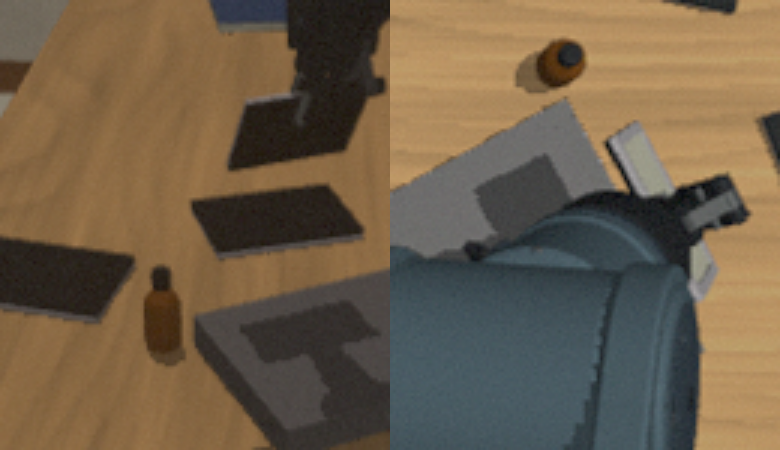

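```bash
cat >> geo.py <<'E'
def Rq(w): return R.from_quat(np.r_[w[1:],w[0]]).as_matrix()
def held(v,o): # v=h,u,phi -> holder R,t in world, from the TCP pose
    Rt=Rq(o["eef_rot"]);N=np.c_[[-0.,-1,0],[1,0,0],[0,0,-1]].T  # tool axes in holder coords (cols)
    N=np.array([[0,1,0],[-1,0,0],[0,0,-1.]])  # holder = N @ tool
    Rm=Rt@N.T@R.from_rotvec([v[2],0,0]).as_matrix()
    return Rm,o["eef_pos"]-Rm@np.array([0,v[1],v[0]])
E
python3 - <<'E'
from geo import *
P=pickle.load(open("p1.pkl","rb"));o=pickle.load(open("o1.pkl","rb"))
s=crop([(243,103),(229,168),(349,148)],180,60,3);t=crop([(608,137)],270,150,3,390,0)
hs=np.array([[4,-53,74],[4,-53,0],[4,53,0]])*1e-3;ht=np.array([[4,-53,74]])*1e-3
def f(v):
    Rm,p=held(v,o)
    return np.concatenate([(proj(P["side"],hs@Rm.T+p)-s).ravel(),(proj(P["top"],ht@Rm.T+p)-t).ravel()])
print(f([.076,0,0]).round(1));r=least_squares(f,[.076,0,0]);print(r.x,f(r.x).round(1))
E
```

```text
[ 44.3  -3.2  40.2  -4.1 -38.2  10.   27.2  57. ]
[-0.02116827 -0.00892501 -2.91851298] [ -7.6  27.7   9.4 -15.5   6.   -8.9   4.3  -8.1]
```

```bash
sed -i '/N=np.c_\[\[-0/s/;N=.*//; s/\[-1,0,0\],\[0,0,-1\.\]/[1,0,0],[0,0,-1.]/' geo.py
python3 - <<'E'
from geo import *
from bench import get_obs
P=pickle.load(open("p1.pkl","rb"));o=get_obs()
s=crop([(243,103),(229,168),(349,148)],180,60,3);t=crop([(608,137)],270,150,3,390,0)
hs=np.array([[4,-53,74],[4,-53,0],[4,53,0]])*1e-3;ht=np.array([[4,-53,74]])*1e-3
def f(v):
    Rm,p=held(v,o)
    return np.concatenate([(proj(P["side"],hs@Rm.T+p)-s).ravel(),(proj(P["top"],ht@Rm.T+p)-t).ravel()])
print(f([.076,0,0]).round(1));r=least_squares(f,[.076,0,0]);print(r.x,f(r.x).round(1))
# goal: rail
yaw=1.7968;Rr=R.from_euler("z",yaw).as_matrix();rt=np.array([.4898,.2369,.047])
N=np.array([[0,1,0],[1,0,0],[0,0,-1.]]);Rt=Rr@N;R0=Rq(o["eef_rot"])
for h in(.10,.03,.0):
    tcp=rt+Rr@np.array([-.0065,0,h+.076]);print(h,"shift",(R0.T@(tcp-o["eef_pos"])).round(4),tcp.round(4))
print("turn",R.from_matrix(R0.T@Rt).as_rotvec().round(4));print(R0.round(3),o["wrist_force"])
E
```

```text
[ 3.4  3.8  1.8  3.3  0.2  2.6 -2.   2.8]
[0.06646608 0.00528887 0.01329533] [ 2.1  1.5  0.8  1.3 -0.2  0.2 -4.5  0.8]
0.1 shift [-0.0872  0.2966 -0.1504] [0.4913 0.2306 0.223 ]
0.03 shift [-0.0872  0.3273 -0.0874] [0.4913 0.2306 0.153 ]
0.0 shift [-0.0871  0.3405 -0.0605] [0.4913 0.2306 0.123 ]
turn [-0.4513  0.0622  0.2663]
[[-0.879 -0.428  0.21 ]
 [-0.477  0.79  -0.385]
 [-0.001 -0.439 -0.899]] [-0.71083287  0.09630409 -1.98284852]
```

```bash
python3 -m jog '[-0.01,0.03,-0.02,-0.04,0,0.02,1, -0.02,0.065,-0.04,-0.1,0.01,0.05,1, -0.03,0.1,-0.06,-0.17,0.02,0.1,1, -0.04,0.14,-0.08,-0.25,0.03,0.15,1, -0.05,0.18,-0.1,-0.32,0.04,0.2,1, -0.06,0.22,-0.12,-0.4,0.05,0.24,1, -0.075,0.26,-0.14,-0.4513,0.0622,0.2663,1, -0.0872,0.29,-0.15,-0.4513,0.0622,0.2663,1, -0.0872,0.2966,-0.1504,-0.4513,0.0622,0.2663,1, -0.0872,0.2966,-0.1504,-0.4513,0.0622,0.2663,1, -0.0872,0.2966,-0.1504,-0.4513,0.0622,0.2663,1, -0.0872,0.2966,-0.1504,-0.4513,0.0622,0.2663,1]'; python3 - <<'E'
from bench import *
from geo import *
P={n:camera(n) for n in("side","top")};pickle.dump(P,open("p2.pkl","wb"))
o=get_obs();pickle.dump(o,open("o2.pkl","wb"));print(o["eef_pos"],o["wrist_force"])
a=[cv2.cvtColor(P[n]["frame"],4) for n in P]
yaw=1.7968;Rr=R.from_euler("z",yaw).as_matrix();rt=np.array([.4898,.2369,.047])
c=np.array([[x,y,z] for x in(-.004,.004) for y in(-.053,.053) for z in(0,.074)])
for h in(.072,.076):
  Rm,p=held([h,0,0],o)
  print(h,(Rr.T@(p-rt)).round(4));
  for n in P: print(n,proj(P[n],c@Rm.T+p).round(0).tolist())
im=np.zeros((600,800,3),np.uint8)
b=cv2.resize(a[0][160:310,230:430],None,fx=4,fy=4);cv2.imwrite("pics/rs.png",b)
b=cv2.resize(a[1][190:340,130:330],None,fx=4,fy=4);cv2.imwrite("pics/rt.png",b)
E
```

```text
time_s: 6.52
eef_pos: [0.4916, 0.2296, 0.2229]
eef_rot: [-0.0, -0.112, 0.994, -0.0]
wrist_force: [0.5, -0.7, -0.8]
opening: 0.078
grasp_force: 62.0
[0.49161812 0.22987022 0.22306957] [ 0.27836482 -0.83057551 -1.46367316]
0.072 [-0.0073 -0.0002  0.1041]
side [[297.0, 209.0], [301.0, 173.0], [357.0, 204.0], [365.0, 167.0], [299.0, 212.0], [302.0, 175.0], [359.0, 207.0], [367.0, 170.0]]
top [[167.0, 238.0], [157.0, 239.0], [178.0, 294.0], [169.0, 301.0], [163.0, 239.0], [153.0, 240.0], [174.0, 295.0], [165.0, 302.0]]
0.076 [-0.0073 -0.0002  0.1001]
side [[297.0, 211.0], [301.0, 175.0], [357.0, 205.0], [365.0, 169.0], [298.0, 214.0], [302.0, 178.0], [359.0, 208.0], [367.0, 172.0]]
top [[167.0, 238.0], [158.0, 239.0], [178.0, 294.0], [170.0, 300.0], [163.0, 239.0], [153.0, 240.0], [174.0, 295.0], [165.0, 302.0]]
```

View pics/rs.png

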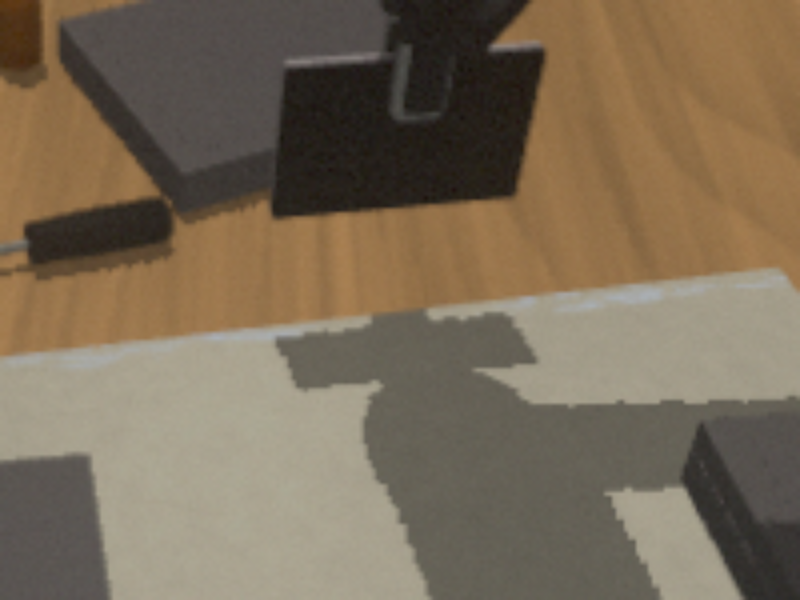

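View pics/rt.png

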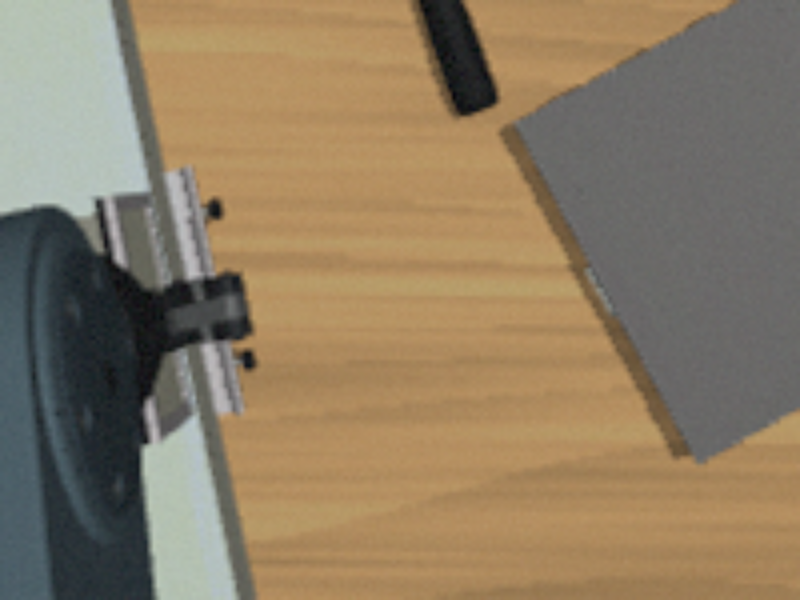

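The side crop shows the holder's black back with corners at about (286,66), (543,47), (272,216) and (517,194). The shelf's front edge runs from (0,357) to (780,270). In the top crop the holder is parallel to the rail and centred on it. Next I'll compare the holder with the rail within each camera.

```bash
python3 - <<'E'
from geo import *
P=pickle.load(open("p2.pkl","rb"));o=pickle.load(open("o2.pkl","rb"))
yaw=1.7968;Rr=R.from_euler("z",yaw).as_matrix();rt=np.array([.4898,.2369,.047])
s=crop([(286,66),(543,47),(272,216),(517,194)],230,160,4)
hs=np.array([[4,-53,74],[4,53,74],[4,-53,0],[4,53,0]])*1e-3
def f(v):
    Rm,p=held(v[:3],o);return (proj(P["side"],hs@Rm.T+p)-s).ravel()
r=least_squares(f,[.076,0,0]);print("side",r.x,f(r.x).round(1));print(f([.076,0,0]).round(1))
t=crop([(149,195),(190,411)],130,190,4);ht=np.array([[-4,-53,0],[-4,53,0]])*1e-3
Rm,p=held([.076,0,0],o);print("top res px",(proj(P["top"],ht@Rm.T+p)-t).round(1))
e=crop([(0,357),(780,270)],230,160,4)
for d in(-.004,-.002,0,.002,.004):
    L=proj(P["side"],np.array([[d,-.2,.043],[d,.15,.043]])@Rr.T+rt);q=L[1]-L[0];n=np.array([-q[1],q[0]])/np.hypot(*q)
    print("side shelf edge at d",d,((e-L[0])@n).round(2))
e=crop([(112,2),(245,598)],130,190,4)
L=proj(P["top"],np.array([[0,-.2,.043],[0,.2,.043]])@Rr.T+rt);q=L[1]-L[0];n=np.array([-q[1],q[0]])/np.hypot(*q);print("top edge",((e-L[0])@n))
E
```

```text
side [0.07432843 0.00136062 0.00059803] [-0.   0.6  0.6 -0.   0.  -0.2 -0.7 -0.5]
[ 0.7  1.4  1.2  0.8  0.7  0.5 -0.1  0.2]
top res px [[ 0.3 -0.4]
 [ 1.1  1.5]]
side shelf edge at d -0.004 [3.3  1.87]
side shelf edge at d -0.002 [2.48 1.11]
side shelf edge at d 0 [1.65 0.34]
side shelf edge at d 0.002 [ 0.82 -0.43]
side shelf edge at d 0.004 [-0.01 -1.21]
top edge [ 0.59748269 -2.95251892]
```

```bash
python3 -m jog '[0,0.001,0.02,0,0,0,1, 0,0.001,0.045,0,0,0,1, 0,0.001,0.065,0,0,0,1, 0,0.001,0.073,0,0,0,1, 0,0.001,0.073,0,0,0,1]'; python3 -m jog '[0,0,0.004,0,0,0,1, 0,0,0.008,0,0,0,1, 0,0,0.008,0,0,0,1]';  python3 - <<'E'
from bench import *
from geo import *
P={n:camera(n) for n in("side","top")};pickle.dump(P,open("p3.pkl","wb"))
o=get_obs();print(o["eef_pos"],o["wrist_force"])
a=[cv2.cvtColor(P[n]["frame"],4) for n in P]
im=np.hstack([cv2.resize(a[0][190:290,270:400],None,fx=3,fy=4),cv2.resize(a[1][220:320,140:240],None,fx=4,fy=4)])
cv2.imwrite("pics/in.png",im)
E
```

```text
time_s: 7.25
eef_pos: [0.491, 0.2312, 0.1498]
eef_rot: [-0.001, -0.113, 0.994, 0.0]
wrist_force: [-0.2, 0.0, -0.5]
opening: 0.077
grasp_force: 62.0
time_s: 7.62
eef_pos: [0.4909, 0.2314, 0.1418]
eef_rot: [-0.001, -0.113, 0.994, 0.0]
wrist_force: [-0.6, -0.7, -1.5]
opening: 0.077
grasp_force: 62.0
[0.49108411 0.23148663 0.14203759] [ 0.07976735 -0.59400585 -0.79350572]
```

View pics/in.png

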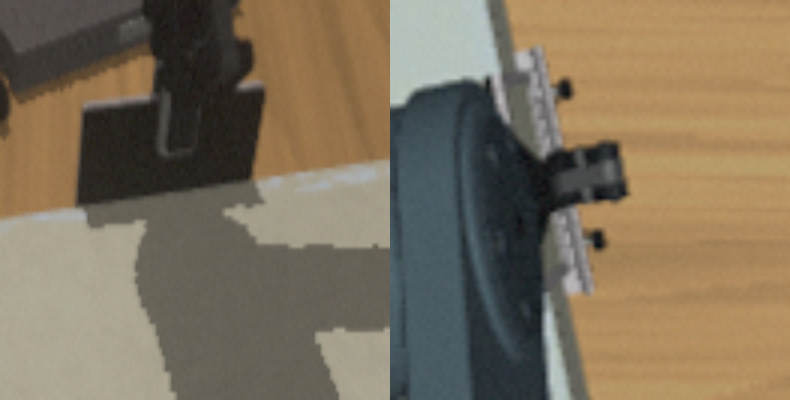

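The holder is now in front of the shelf face with its lower edge entering the rail. It is centred between the screws and nothing is touching. I'll ease it down.

```bash
python3 -m jog '[0,0,0.003,0,0,0,1, 0,0,0.006,0,0,0,1, 0,0,0.006,0,0,0,1]';python3 -m jog '[0,0,0.003,0,0,0,1, 0,0,0.006,0,0,0,1, 0,0,0.006,0,0,0,1]';python3 -m jog '[0,0,0.002,0,0,0,1, 0,0,0.004,0,0,0,1, 0,0,0.004,0,0,0,1]'
```

```text
time_s: 8.1
eef_pos: [0.4907, 0.2314, 0.1355]
eef_rot: [-0.001, -0.113, 0.994, -0.0]
wrist_force: [-0.1, -0.6, -1.6]
opening: 0.084
grasp_force: 62.0
time_s: 8.48
eef_pos: [0.4907, 0.2314, 0.1295]
eef_rot: [-0.001, -0.113, 0.994, 0.0]
wrist_force: [0.9, -0.4, -1.4]
opening: 0.08
grasp_force: 62.0
time_s: 8.85
eef_pos: [0.4909, 0.2314, 0.1257]
eef_rot: [-0.001, -0.113, 0.994, 0.0]
wrist_force: [0.5, -0.3, -1.9]
opening: 0.08
grasp_force: 62.0
```

```bash
python3 -m jog '[0,0,0.001,0,0,0,1, 0,0,0.002,0,0,0,1, 0,0,0.002,0,0,0,1]';python3 -m jog '[0,0,0.001,0,0,0,1, 0,0,0.002,0,0,0,1, 0,0,0.002,0,0,0,1]'
```

```text
time_s: 9.22
eef_pos: [0.4909, 0.2315, 0.1238]
eef_rot: [-0.0, -0.113, 0.994, 0.0]
wrist_force: [-0.2, 0.4, -1.3]
opening: 0.078
grasp_force: 62.0
time_s: 9.6
eef_pos: [0.4912, 0.2315, 0.1223]
eef_rot: [-0.0, -0.113, 0.994, 0.0]
wrist_force: [-0.1, -0.8, 1.9]
opening: 0.077
grasp_force: 62.6
```

Contact is at TCP z of about 0.122, where the floor should be. Next I'll ease it back against the shelf face.

```bash
python3 -m jog '[0,0.001,0,0,0,0,1, 0,0.002,0,0,0,0,1, 0,0.002,0,0,0,0,1]';python3 -m jog '[0,0.001,0,0,0,0,1, 0,0.001,0,0,0,0,1]';python3 -m jog '[0,0.001,0,0,0,0,1, 0,0.001,0,0,0,0,1]'
```

```text
time_s: 9.98
eef_pos: [0.491, 0.2329, 0.1222]
eef_rot: [-0.0, -0.113, 0.994, -0.001]
wrist_force: [-0.1, -6.0, 3.7]
opening: 0.081
grasp_force: 62.9
time_s: 10.22
eef_pos: [0.491, 0.2332, 0.1222]
eef_rot: [0.0, -0.113, 0.994, -0.001]
wrist_force: [1.2, -8.2, 4.5]
opening: 0.081
grasp_force: 63.1
time_s: 10.48
eef_pos: [0.4909, 0.2335, 0.1223]
eef_rot: [-0.0, -0.113, 0.994, -0.002]
wrist_force: [1.3, -11.0, 4.9]
opening: 0.08
grasp_force: 63.3
```

```bash
python3 -m jog '[0,0,0.001,0,0,0,1, 0,0,0.002,0,0,0,1, 0,0,0.002,0,0,0,1]';python3 -m jog '[0,0,0.001,0,0,0,1, 0,0,0.0015,0,0,0,1, 0,0,0.0015,0,0,0,1, 0,0,0.0015,0,0,0,1]'; python3 - <<'E'
from bench import *
from geo import *
P={n:camera(n) for n in("side","top")};o=get_obs();print(o["eef_pos"],o["wrist_force"],o["torque"],np.abs(o["dq"]).max())
yaw=1.7968;Rr=R.from_euler("z",yaw).as_matrix();rt=np.array([.4898,.2369,.047])
Rm,p=held([.0755,0.001,0],o);print((Rr.T@(p-rt)).round(4),R.from_matrix(Rr.T@Rm).as_rotvec().round(4))
a=[cv2.cvtColor(P[n]["frame"],4) for n in P]
im=np.hstack([cv2.resize(a[0][190:290,270:400],None,fx=3,fy=4),cv2.resize(a[1][220:320,140:240],None,fx=4,fy=4)])
cv2.imwrite("pics/end.png",im)
E
```

```text
time_s: 10.85
eef_pos: [0.491, 0.2335, 0.1222]
eef_rot: [0.0, -0.113, 0.994, -0.002]
wrist_force: [-5.0, -15.0, 20.1]
opening: 0.078
grasp_force: 65.8
time_s: 11.35
eef_pos: [0.491, 0.2335, 0.1221]
eef_rot: [-0.0, -0.114, 0.994, -0.002]
wrist_force: [-10.9, -16.5, 32.2]
opening: 0.081
grasp_force: 67.6
[0.49099029 0.23352236 0.12212967] [-11.18990996 -16.04983874  32.83026629] [-2.78052414  1.9516189   0.42814415] 0.0007789094528473064
[-0.0039 -0.0014 -0.0004] [0.0005 0.0041 0.0017]
```

View pics/end.png

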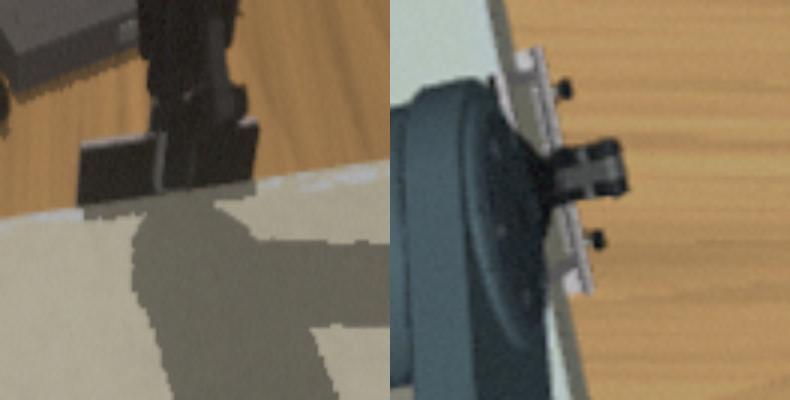

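The holder is down in the rail, centred between the screws. The estimated pose is x = -3.9 mm, y = -1.4 mm, z = -0.4 mm in the rail frame. It is pressed with about 33 N down and 13 N or more back, and it is at rest.

```bash
python3 -c "
from bench import *
print(hand_in())"
```

```text
the job is handed in; nothing more can be done
None
```

I handed the job in with the label holder still gripped and standing upright in the rail, about 1 mm from the middle with its card facing out. It is pressed with about 33 N down and roughly 15 N back against the shelf face. The hand-in returned no verdict.

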